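Lock the nuts on the antenna stand's slanting stud

TASK

On the antenna stand, screw the big round knurled nut down its slanting stud until it meets the hexagon nut below, then tighten it firmly against that nut so that the two are locked together, without over-tightening and stripping the soft brass thread. Let go of it and leave the paddle key, the mug and everything else where they are.

Things in the scene. Friction and masses are not known exactly. Their poses are not given: they have to be found in the camera images.
- antenna_stand: black cast antenna stand, plate 150 x 110 mm and 22 mm tall, bolted to the table; origin at table level, straight below the foot of the stud (the plate runs from 55 mm on its -x side to 95 mm on its +x side). z is up. The stud leans 32 degrees from vertical towards the stand's own -x.
- stud: brass threaded stud, 13 mm thick, 64 mm long, fixed to the stand, with the lower nut on it. Origin at its foot, at the end of a round black boss of 52 mm diameter, 56 mm above the table; z runs up along the stud.
- stud_tip (a point): free upper end of the stud, 64 mm from its foot. The lower nut, nearer the foot, is a brass hexagon nut, 24 mm across flats, 28 across corners, 12 mm thick, fixed with thread-locker: it does not turn or slide. A 24 mm spring washer stuck on it gives a little when pressed. The washer's top lies 34.4 to 36.8 mm up from the foot; where exactly is not measured and must be felt.
- jam_nut: the nut to tighten: round knurled brass nut, 34 mm diameter, 14 mm thick, already on the stud 1 to 7.5 mm above the washer. Origin at its centre, half-way up; z runs up along the stud; x and y turn with the nut (a dark line is scribed on its top along +x). It has no play. Fingers squeezing it with 50 to 60 N slip on it at about 0.4 to 0.5 N m.
- jam_nut_top (a point): centre of the nut's top face. Right-hand coarse thread: down when turned clockwise seen from above, 8 mm a turn, 0.9 to 5.8 rad to contact. While being turned it drags with 0.2 N m; from contact this rises by 0.4 to 0.5 N m per radian. Turned up to 0.4 to 0.65 N m it is firmly locked and stays so when let go; above 0.8 N m (1.3 rad past contact) it strips.
- paddle_key: bystander: Morse paddle key, black base 100 x 75 mm, brass works, 58 mm tall, loose; origin under the centre of its base
- mug: bystander: white mug, 80 mm diameter, 92 mm tall, loose; origin under its centre, handle towards its +y
There are look-alikes about, which are no part of the job. Leave any blue or turquoise look-alike of the antenna_stand alone.

How it is judged:
At the end, for the whole second after the job is handed in: The knurled nut has been let go and is at rest, still pressed against the lower nut with more than 110 N (and never more than 500 N); the paddle key and the mug are within 20 mm of where they stood (contact force between jam_nut and stud above 110 N and contact force between jam_nut and the fingers below 0.5 N and angular speed of jam_nut below 0.05 rad/s and distance of each of paddle_key, mug from where it was at the start of the episode below 0.02 m); the robot touches nothing.
It fails at once if the knurled nut is over-tightened: more than 500 N between the nuts strips the thread (contact force between jam_nut and stud above 500 N).
It fails at once if the paddle key or the mug is pushed away or knocked over (distance of any of paddle_key, mug from where it was at the start of the episode above 0.02 m or angle between any of mug, paddle_key's own z axis and vertical above 0.3 rad).
It also fails if it takes over 70 s, if anything falls off the work surface, if the arm or the gripper's body presses on something with over 40 N, if the wrist force passes 120 N, or if a joint passes its speed limit or range.

ROBOT

A 6-joint arm with a two-finger parallel gripper is mounted at the origin on the work surface. World frame = base frame: x ahead of the robot, y to its left, z up, the work surface at z = 0. Lengths are in m, angles in rad, forces in N, time in s.
With the tool pointing down it reaches from about 0.35 to 0.875 m from the base axis. Payload 4.2 kg.
Tool frame: the origin (TCP) lies at the centre of the arm's flange, where the gripper is bolted on; the fingertips stand 173 mm ahead of it and the grasp point (between the pads) lies 155 mm ahead of it; z points along the fingers, y is the line along which they close (so a half turn about z gives the same grasp; the last joint's range is limited). The gripper opens to 85 mm and grips with 20 to 120 N. Pads are 22 mm wide; open, the fingers measure 114 mm over their backs; the gripper's body (76 mm by 85 mm) begins 54 mm behind the grasp point. The pads swing forward as they close: fully open they stand 13 mm farther back than shut.
Start: joints at [1.437, 0.385, 0.008, 0, -1.194, -0.259], TCP at [0.239, 0.577, 0.405] pointing down, gripper open.
Joint ranges: [-3.14, 3.14], [-1.21, 2.06], [-1.07, 1.41], [-3.16, 2.05], [-2.99, -0.16], [-3.1, 3.1]. Speed limits (rad/s): [2.79, 2.79, 3.14, 3.14, 3.14, 3.14].

INTERFACE

Orientations are given as [roll, pitch, yaw] about the fixed x, y, z axes, in that order (R = Rz(yaw) Ry(pitch) Rx(roll)).
In Python, from workcell import manip, optics gives the robot as it stands. The module is installed in compiled form; this text tells all that it offers.
- The arm moves only by the tool arm_command, never from a script. Its argument "moves" is a list of rows, each an object with "travel": the shift along the tool's x, y, z in mm, a list of three; "rot": the turn, a rotation vector about the tool's x, y, z in rad, a list of three; "grip": the closure, from 0 (fully open) to 1 (shut). A call has 1 to 10 rows; each row is the pose to reach, as a shift and turn from the pose commanded when the call began, along the tool's axes at that moment; what a row does not reach only later rows make up. A row lasts 1/8 s, in which the tool goes at most 62.5 mm and 10.7 degrees, less where a joint would pass 70% of its speed; a pose out of reach is approached as far as the arm can. A call with a gripper value outside its range is refused whole. The fingers move at their own pace and stop on an object; "grip_force" is the grip in N (left out, the last holds). Time passes only in rows, so rows that repeat a pose let the fingers close. It gives the time, the measured TCP pose, the force, the opening and the grip force at its end, in the units of the state.
- manip.get_state(): the state, without advancing time (a new reading comes with each control period).
- optics.camera(name): name is "scene" or "top"; returns a dict with "color" (420x560x3 uint8, red, green, blue), "camera_matrix" (3x3 intrinsics, pixels), "dist_coeffs" ([k1, k2, p1, p2, k3] as OpenCV has them; the pictures are not rectified), "world_from_camera" (4x4, takes a point from camera to world coordinates). Camera axes: x right, y down, z forward; pixel columns grow to the right and rows downward; lengths in m; the calibration is good to about 2 mm. A picture is of the moment at which its call begins. There is no depth.
- manip.hand_in(): hands the job in; it is judged then, once.
The state is a dict: "clock": time; "joint_positions": joint angles; "qvel": joint speeds; "joint_efforts": joint torques, N m; "ee_pos": TCP position; "orientation": TCP orientation; "contact_force": force on the tool from outside, world axes, zero at the start; "torque": the same for the moment, N m; "gripper_width": finger opening in m; "gripper_force": force on a finger pad.
Only numpy, scipy, OpenCV 4.12 (cv2) and the standard library are available. Lean on these libraries where they do the work, as an engineer would, in place of code of your own. Each camera call takes 0.05 s, during which the arm holds its last target. There are 200 camera calls.

## Working session

There is one attempt and no reset: what is moved stays moved. The work goes in short steps, Python scripts to look and compute and a tool call to move; the robot and the scene stay as the last step left them, time stands still between calls to the robot, and variables do not carry over. Pictures are saved under pics/ and viewed, at most 10 in all, crops included, and the job is handed in when it is done.

Besides the shell and the picture viewer there is one more tool, called after "Emit:" by a JSON object that holds its "fn" and its "kwargs". arm_command: Moves the arm, as the interface text tells. Its arguments: {"type":"object","properties":{"moves":{"type":"array","items":{"type":"object","properties":{"travel":{"type":"array","items":{"type":"number"}},"rot":{"type":"array","items":{"type":"number"}},"grip":{"type":"number"}}}},"grip_force":{"type":"number"}},"required":["moves"]}

```bash
mkdir -p pics; python3 - <<'E'
from workcell import manip, optics
import cv2, numpy as np
for n in("scene","top"):
    c=optics.camera(n); cv2.imwrite(f"pics/{n}0.png",c["color"][:,:,::-1]); print(n,c["camera_matrix"].round(1).tolist(),c["dist_coeffs"],c["world_from_camera"].round(3).tolist())
print(manip.get_state())
E
```

```text
scene [[401.8, 0.0, 275.6], [0.0, 401.8, 210.0], [0.0, 0.0, 1.0]] [0.03387274 0.         0.         0.         0.        ] [[0.793, 0.388, -0.469, 0.973], [0.609, -0.496, 0.619, -0.566], [0.008, -0.777, -0.63, 0.667], [0.0, 0.0, 0.0, 1.0]]
top [[460.6, 0.0, 283.7], [0.0, 460.6, 204.4], [0.0, 0.0, 1.0]] [0.00175486 0.         0.         0.         0.        ] [[0.004, -0.995, 0.1, 0.477], [-1.0, -0.005, -0.011, -0.004], [0.011, -0.1, -0.995, 1.052], [0.0, 0.0, 0.0, 1.0]]
{'clock': 0.1, 'joint_positions': array([ 1.43657076e+00,  3.85492197e-01,  6.76356232e-03, -4.51078891e-04,
       -1.19397970e+00, -2.58612056e-01]), 'qvel': array([-1.29152668e-03, -3.80859424e-03,  2.90236237e-03,  8.49551807e-04,
       -1.44525733e-03, -2.34663606e-05]), 'joint_efforts': array([-6.36994628e-04, -3.93316770e+01,  1.88931870e+01,  4.19807017e+00,
       -2.59033899e-03,  2.42867273e-06]), 'ee_pos': array([0.23914748, 0.5772448 , 0.40372109]), 'orientation': array([ 3.13963701e+00, -8.38073494e-05, -3.93003926e-01]), 'contact_force': array([-0.06268127, -0.14491723, -0.04890241]), 'torque': array([ 0.02215794, -0.00160361,  0.03235702]), 'gripper_force': 0.0, 'gripper_width': 0.08574822693268176}
```

View pics/scene0.png

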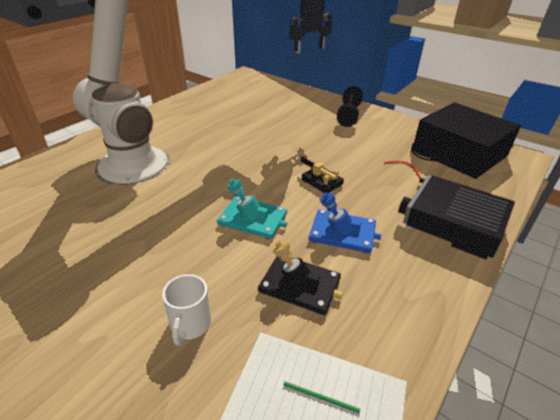

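View pics/top0.png

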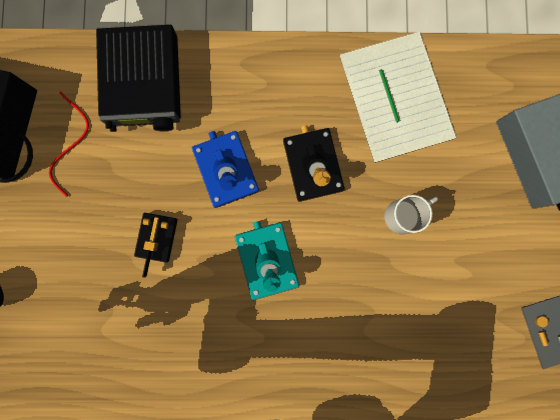

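The black stand is at about (315,165) in the top view and (300,283) in the scene view. Its brass nut is at about (321,177) and (285,252). The mug is at (410,215) in the top view and the key at (155,240).

```bash
python3 - <<'E'
import cv2, numpy as np
a=cv2.imread("pics/top0.png")[115:215,270:370]; b=cv2.imread("pics/scene0.png")[225:325,245:345]
cv2.imwrite("pics/crop0.png",np.hstack([cv2.resize(i,(400,400),interpolation=cv2.INTER_CUBIC) for i in(a,b)]))
E
```

```text
(no output)
```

View pics/crop0.png

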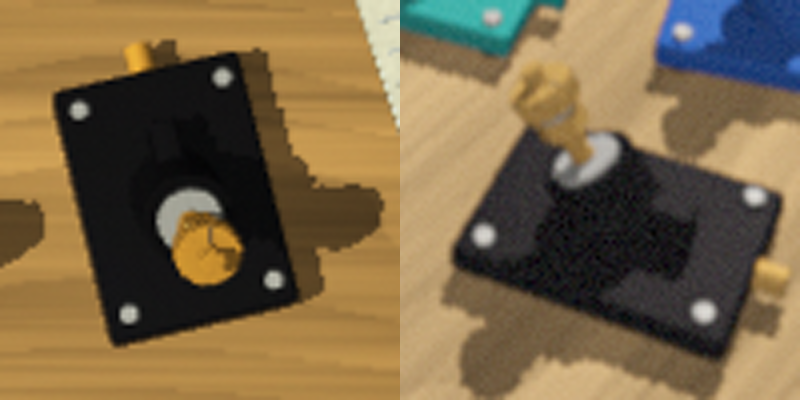

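The crops show the plate screws in the left (top-view) half at (79,110), (222,77), (274,280) and (129,314), with the knurled nut at about (207,250). In the right (scene) half, the nut is at about (545,90) and the lower nut at (570,130).

```bash
cat > h.py <<'E'
from workcell import manip, optics
import cv2, numpy as np
from scipy.spatial.transform import Rotation as Ro
def ray(c,p):
    T=c["world_from_camera"]; n=cv2.undistortPoints(np.array([[p]],float),c["camera_matrix"],c["dist_coeffs"])[0,0]
    d=T[:3,:3]@[n[0],n[1],1]; return T[:3,3],d/np.linalg.norm(d)
def onz(c,p,z):
    o,d=ray(c,p); return o+d*(z-o[2])/d[2]
def two(c1,p1,c2,p2):
    a,u=ray(c1,p1); b,v=ray(c2,p2)
    s,t=np.linalg.lstsq(np.c_[u,-v],b-a,rcond=None)[0]
    return (a+s*u+b+t*v)/2, np.linalg.norm(a+s*u-b-t*v)
def proj(c,P):
    W=np.linalg.inv(c["world_from_camera"])
    return cv2.projectPoints(np.atleast_2d(P).astype(float),cv2.Rodrigues(W[:3,:3])[0],W[:3,3],c["camera_matrix"],c["dist_coeffs"])[0][:,0]
E
python3 - <<'E'
from h import *
t=optics.camera("top"); s=optics.camera("scene")
T=lambda x,y:(270+x/4-.4,115+y/4-.4); S=lambda x,y:(245+(x-400)/4-.4,225+y/4-.4)
f=lambda c,L,z:np.array([onz(c,p,z) for p in L])
scr=f(t,[T(79,110),T(222,77),T(274,280),T(129,314)],.023)
cor=f(t,[T(55,93),T(240,53),T(298,300),T(115,345)],.022)
# scene: screws seen right(755,195),bottom(703,312),left(484,236)
ss=f(s,[S(755,195),S(703,312),S(484,236)],.023)
print("scr",scr.round(4).tolist(),"\ncor",cor.round(4).tolist(),"\nscene scr",ss.round(4).tolist())
for q in(scr,cor):
    x=(q[0]+q[1]-q[2]-q[3])/2; print(np.linalg.norm(x),np.arctan2(x[1],x[0]),np.linalg.norm(q[0]-q[3]+q[1]-q[2])/2,np.linalg.norm(q[0]-q[1]),q.mean(0))
yaw=np.mean([np.arctan2(*(q[0]+q[1]-q[2]-q[3])[1::-1]) for q in(scr,cor)])
C=(scr.mean(0)+cor.mean(0))/2
X=np.array([np.cos(yaw),np.sin(yaw),0]); O=C-.02*X; O[2]=0
ax=-np.sin(np.radians(32))*X+np.array([0,0,np.cos(np.radians(32))])
foot=O+[0,0,.056]; print("yaw",yaw,"O",O,"ax",ax)
for d in(0,35,50,64):
    P=foot+ax*d/1000; print(d,P.round(4),"top crop",((proj(t,P)[0]-[270,115]+.4)*4).round(0),"scene crop",((proj(s,P)[0]-[245,225]+.4)*4+[400,0]).round(0))
E
```

```text
scr [[0.7229, -0.0271, 0.023], [0.7427, -0.1087, 0.023], [0.6258, -0.1375, 0.023], [0.606, -0.0556, 0.023]] 
cor [[0.7329, -0.0134, 0.022], [0.757, -0.1192, 0.022], [0.6147, -0.1511, 0.022], [0.5885, -0.0478, 0.022]] 
scene scr [[0.7214, -0.0268, 0.023], [0.741, -0.1089, 0.023], [0.6251, -0.1376, 0.023]]
0.12030773250260293 0.2407129044308861 0.12030773250260293 0.0839572648947649 [ 0.67436183 -0.08221758  0.023     ]
0.14715309653149403 0.22746679417299956 0.14715309653149403 0.10848567220405834 [ 0.67328636 -0.08286054  0.022     ]
yaw 0.23408984930194282 O [ 0.65436958 -0.08717822  0.        ] ax [-0.51546617 -0.12291888  0.8480481 ]
0 [ 0.6544 -0.0872  0.056 ] top crop [190. 219.] scene crop [589. 161.]
35 [ 0.6363 -0.0915  0.0857] top crop [203. 243.] scene crop [557. 110.]
50 [ 0.6286 -0.0933  0.0984] top crop [208. 254.] scene crop [543.  87.]
64 [ 0.6214 -0.095   0.1103] top crop [214. 264.] scene crop [530.  66.]
```

```bash
cat >> h.py <<'E'
yaw=.238; X=np.array([np.cos(yaw),np.sin(yaw),0]); a=np.radians(32)
ax=-np.sin(a)*X+np.array([0,0,np.cos(a)]); foot=np.array([.6739,-.0825,.056])-.02*X
def goal(h, spin=0):  # h: mm along stud of grasp point; minimal tilt from present, then spin about tool z
    s=manip.get_state(); R=Ro.from_euler('xyz',s["orientation"]); z=R.as_matrix()[:,2]
    w=np.cross(z,-ax); n=np.linalg.norm(w); w=w/n*np.arctan2(n,z@-ax) if n>1e-6 else w
    Rg=Ro.from_rotvec(w)*R*Ro.from_rotvec([0,0,spin]); p=foot+ax*(h/1000+.155)
    print("t",s["clock"],"travel mm",(R.inv().apply(p-s["ee_pos"])*1000).round(1),"rot",(R.inv()*Rg).as_rotvec().round(4),"j",s["joint_positions"].round(2),"F",s["contact_force"].round(1),"M tool",R.inv().apply(s["torque"]).round(3),"w",round(s["gripper_width"],4),"gf",round(s["gripper_force"],1))
E
python3 -c "
from h import *
goal(150)"
```

```text
t 0.2 travel mm [507.5 550.1  90.2] rot [ 0.3307  0.451  -0.    ] j [ 1.44  0.39  0.01 -0.   -1.19 -0.26] F [-0.5  0.2 -0.2] M tool [-0.071  0.081  0.012] w 0.0857 gf 0.0
```

Emit:
{"fn": "arm_command", "kwargs": {"moves": [{"travel":[50,55,0],"rot":[0,0,0],"grip":0},{"travel":[100,110,0],"rot":[0.03,0.04,0],"grip":0},{"travel":[150,160,0],"rot":[0.08,0.11,0],"grip":0},{"travel":[200,215,0],"rot":[0.13,0.18,0],"grip":0},{"travel":[250,270,0],"rot":[0.18,0.25,0],"grip":0},{"travel":[300,325,0],"rot":[0.23,0.32,0],"grip":0},{"travel":[350,380,10],"rot":[0.28,0.38,0],"grip":0},{"travel":[400,435,30],"rot":[0.33,0.451,0],"grip":0},{"travel":[450,490,50],"rot":[0.33,0.451,0],"grip":0},{"travel":[508,550,60],"rot":[0.33,0.451,0],"grip":0}]}}

```text
clock: 1.45
ee_pos: [0.4473, 0.0076, 0.3694]
orientation: [-2.792, -0.44, -0.475]
contact_force: [1.5, 0.0, -0.3]
gripper_width: 0.0851
gripper_force: 0.0
```

```bash
python3 -c "
from h import *
goal(120)"
```

```text
t 1.45 travel mm [ 71.9 121.7  86.1] rot [0.0046 0.001  0.    ] j [ 0.39  0.02 -0.72  0.29 -0.29  0.53] F [ 1.5  0.  -0.3] M tool [-0.546 -0.753 -0.012] w 0.0851 gf 0.0
```

Emit:
{"fn": "arm_command", "kwargs": {"moves": [{"travel":[20,40,10],"rot":[0,0,-0.1],"grip":0},{"travel":[40,80,20],"rot":[0,0,-0.25],"grip":0},{"travel":[72,122,40],"rot":[0.0046,0.001,-0.4],"grip":0},{"travel":[72,122,56],"rot":[0.0046,0.001,-0.55],"grip":0},{"travel":[72,122,56],"rot":[0.0046,0.001,-0.7],"grip":0},{"travel":[72,122,56],"rot":[0.0046,0.001,-0.7],"grip":0},{"travel":[72,122,56],"rot":[0.0046,0.001,-0.7],"grip":0}]}}

```text
clock: 2.33
ee_pos: [0.4986, -0.1229, 0.3153]
orientation: [3.103, -0.557, 0.315]
contact_force: [-0.5, 0.3, -0.7]
gripper_width: 0.0854
gripper_force: 0.0
```

```bash
python3 -c "
from h import *
goal(120)"
```

```text
t 2.325 travel mm [-1.9  2.  29.6] rot [-0.0021  0.0005  0.    ] j [ 0.03  0.22 -0.43 -0.29 -0.39  2.08] F [-0.5  0.3 -0.7] M tool [ 0.082 -1.061 -0.021] w 0.0854 gf 0.0
```

Emit:
{"fn": "arm_command", "kwargs": {"moves": [{"travel":[-2,2,10],"rot":[-0.002,0.0005,-0.16],"grip":0},{"travel":[-2,2,20],"rot":[-0.002,0.0005,-0.32],"grip":0},{"travel":[-2,2,29.6],"rot":[-0.002,0.0005,-0.48],"grip":0},{"travel":[-2,2,29.6],"rot":[-0.002,0.0005,-0.64],"grip":0},{"travel":[-2,2,29.6],"rot":[-0.002,0.0005,-0.8],"grip":0},{"travel":[-2,2,29.6],"rot":[-0.002,0.0005,-0.8],"grip":0},{"travel":[-2,2,29.6],"rot":[-0.002,0.0005,-0.8],"grip":0}]}}

```text
clock: 3.2
ee_pos: [0.5126, -0.121, 0.2897]
orientation: [2.697, -0.352, 1.184]
contact_force: [0.5, 0.1, 0.1]
gripper_width: 0.0858
gripper_force: 0.0
```

```bash
python3 - <<'E'
from h import *
goal(70)
for n,(u,v) in(("scene",(180,130)),("top",(230,80))):
    c=optics.camera(n)["color"][v:v+200,u:u+200,::-1]; globals()[n]=cv2.resize(c,(400,400),interpolation=cv2.INTER_CUBIC)
cv2.imwrite("pics/a1.png",np.hstack([scene,top]))
E
```

```text
t 3.2 travel mm [-0.7  0.2 50.5] rot [ 0.0006 -0.0018  0.    ] j [ 0.03  0.27 -0.42 -0.33 -0.34  2.92] F [0.5 0.1 0.1] M tool [ 0.773 -0.655  0.007] w 0.0858 gf 0.0
```

View pics/a1.png

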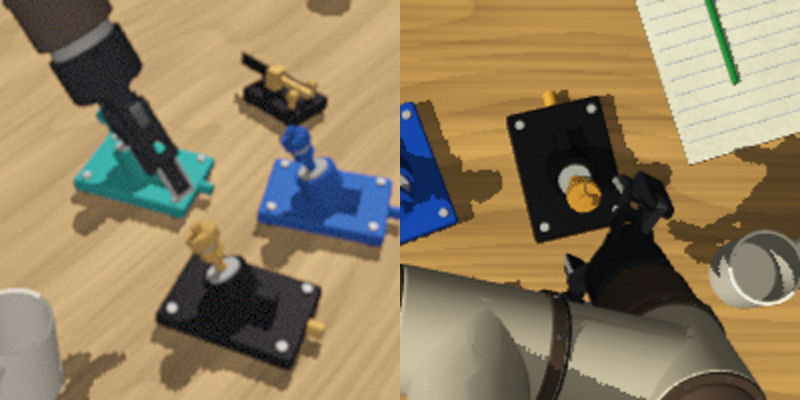

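The gripper straddles the stud axis, with the nut at about (583,195) in the right half. Everything is clear, so I'm descending along the axis.

Emit:
{"fn": "arm_command", "kwargs": {"moves": [{"travel":[-0.7,0.2,12],"rot":[0.0006,-0.0018,0],"grip":0},{"travel":[-0.7,0.2,25],"rot":[0.0006,-0.0018,0],"grip":0},{"travel":[-0.7,0.2,38],"rot":[0.0006,-0.0018,0],"grip":0},{"travel":[-0.7,0.2,50],"rot":[0.0006,-0.0018,0],"grip":0},{"travel":[-0.7,0.2,62],"rot":[0.0006,-0.0018,0],"grip":0},{"travel":[-0.7,0.2,72],"rot":[0.0006,-0.0018,0],"grip":0},{"travel":[-0.7,0.2,72],"rot":[0.0006,-0.0018,0],"grip":0}]}}

```text
clock: 4.18
ee_pos: [0.55, -0.1128, 0.2275]
orientation: [2.698, -0.349, 1.186]
contact_force: [0.2, 0.1, 0.2]
gripper_width: 0.085
gripper_force: 0.0
```

```bash
python3 - <<'E'
from h import *
goal(48)
for n,(u,v) in(("scene",(215,195)),("top",(255,110))):
    c=optics.camera(n)["color"][v:v+130,u:u+130,::-1]; globals()[n]=cv2.resize(c,(400,400),interpolation=cv2.INTER_CUBIC)
cv2.imwrite("pics/a2.png",np.hstack([scene,top]))
E
```

```text
t 4.175 travel mm [ 0.4  0.1 -0.6] rot [-0.0012  0.0008 -0.    ] j [ 0.04  0.42 -0.37 -0.42 -0.26  3.02] F [0.2 0.1 0.2] M tool [ 0.829 -0.719  0.031] w 0.085 gf 0.0
```

View pics/a2.png

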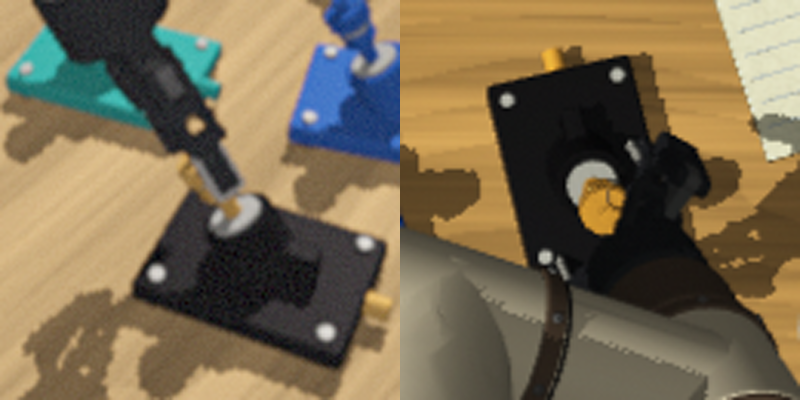

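The open fingers stand on both sides of the nut: in the scene half, the finger is at about (225,165), and the stud foot and hex nut are clear below it. I'm closing gently.

Emit:
{"fn": "arm_command", "kwargs": {"moves": [{"travel":[0,0,0],"rot":[0,0,0],"grip":0.3},{"travel":[0,0,0],"rot":[0,0,0],"grip":0.5},{"travel":[0,0,0],"rot":[0,0,0],"grip":0.7},{"travel":[0,0,0],"rot":[0,0,0],"grip":0.8},{"travel":[0,0,0],"rot":[0,0,0],"grip":1},{"travel":[0,0,0],"rot":[0,0,0],"grip":1}], "grip_force": 20}}

```text
clock: 5.03
ee_pos: [0.5495, -0.1128, 0.2287]
orientation: [2.697, -0.349, 1.186]
contact_force: [-4.7, 0.5, 4.6]
gripper_width: 0.0333
gripper_force: 19.9
```

```bash
python3 -c "
from h import *
goal(48)
print(Ro.from_euler('xyz',manip.get_state()['orientation']).inv().apply(manip.get_state()['contact_force']))"
```

```text
t 5.025 travel mm [0.1 0.  0.7] rot [-0.0004  0.     -0.    ] j [ 0.04  0.41 -0.37 -0.42 -0.26  3.02] F [-4.7  0.5  4.6] M tool [ 1.394 -0.37  -0.024] w 0.0333 gf 19.9
[ 0.36323081 -2.02198636 -6.29828442]
```

Emit:
{"fn": "arm_command", "kwargs": {"moves": [{"travel":[0,0,0],"rot":[0,0,0],"grip":1},{"travel":[0,0,0],"rot":[0,0,0],"grip":1},{"travel":[0,0,0.2],"rot":[0,0,0.15],"grip":1},{"travel":[0,0,0.4],"rot":[0,0,0.3],"grip":1},{"travel":[0,0,0.6],"rot":[0,0,0.45],"grip":1},{"travel":[0,0,0.8],"rot":[0,0,0.6],"grip":1},{"travel":[0,0,0.95],"rot":[0,0,0.75],"grip":1},{"travel":[0,0,1.15],"rot":[0,0,0.9],"grip":1}], "grip_force": 60}}

```text
clock: 6.02
ee_pos: [0.55, -0.1126, 0.2279]
orientation: [-3.119, -0.558, 0.196]
contact_force: [-7.3, 1.1, 6.8]
gripper_width: 0.0316
gripper_force: 58.7
```

```bash
cat > q.py <<'E'
from h import *
goal(47)
s=manip.get_state(); print("Ftool",Ro.from_euler('xyz',s['orientation']).inv().apply(s['contact_force']).round(1), "v6",s["qvel"][5].round(2),"j6",s["joint_positions"][5].round(3), "eff6",s["joint_efforts"][5].round(3))
R=Ro.from_euler('xyz',s['orientation']).as_matrix()
e1=np.cross(-ax,[0,0,1.]); e1/=np.linalg.norm(e1); e2=np.cross(-ax,e1); print("spin",np.arctan2(R[:,0]@e2,R[:,0]@e1).round(3))
E
python3 q.py
```

```text
t 6.025 travel mm [0.1 0.  0.8] rot [-0.0005  0.0005  0.    ] j [ 0.04  0.42 -0.37 -0.42 -0.26  2.12] F [-7.3  1.1  6.8] M tool [ 0.864 -1.38  -0.185] w 0.0316 gf 58.7
Ftool [-2.3 -2.7 -9.4] v6 -1.19 j6 2.118 eff6 0.619
spin -1.535
```

Emit:
{"fn": "arm_command", "kwargs": {"moves": [{"travel":[0,0,0.2],"rot":[0,0,0.15],"grip":1},{"travel":[0,0,0.4],"rot":[0,0,0.3],"grip":1},{"travel":[0,0,0.55],"rot":[0,0,0.45],"grip":1}]}}

```text
clock: 6.4
ee_pos: [0.5502, -0.1124, 0.2274]
orientation: [-2.858, -0.487, -0.318]
contact_force: [-4.5, 0.8, 6.0]
gripper_width: 0.0319
gripper_force: 58.7
```

```bash
python3 q.py
```

```text
t 6.4 travel mm [ 0.1 -0.   0.2] rot [-0.0002  0.0008  0.    ] j [ 0.04  0.42 -0.37 -0.43 -0.26  1.67] F [-4.5  0.8  6. ] M tool [ 0.315 -1.512 -0.159] w 0.0319 gf 58.7
Ftool [-1.2 -1.4 -7.3] v6 -1.19 j6 1.669 eff6 0.619
spin -1.085
```

Emit:
{"fn": "arm_command", "kwargs": {"moves": [{"travel":[0,0,0.2],"rot":[0,0,0.15],"grip":1}]}}

```text
clock: 6.52
ee_pos: [0.5503, -0.1124, 0.2272]
orientation: [-2.786, -0.44, -0.478]
contact_force: [-6.2, 1.3, 7.0]
gripper_width: 0.032
gripper_force: 58.7
```

```bash
python3 q.py
```

```text
t 6.525 travel mm [ 0.1  0.  -0. ] rot [-0.0002  0.0008 -0.    ] j [ 0.04  0.42 -0.37 -0.43 -0.26  1.52] F [-6.2  1.3  7. ] M tool [ 0.047 -1.58  -0.179] w 0.032 gf 58.7
Ftool [-2.6 -1.5 -9. ] v6 -1.19 j6 1.52 eff6 0.619
spin -0.935
```

Emit:
{"fn": "arm_command", "kwargs": {"moves": [{"travel":[0,0,0.2],"rot":[0,0,0.15],"grip":1},{"travel":[0,0,0.4],"rot":[0,0,0.3],"grip":1},{"travel":[0,0,0.55],"rot":[0,0,0.45],"grip":1}]}}

```text
clock: 6.9
ee_pos: [0.5506, -0.1123, 0.2268]
orientation: [-2.637, -0.249, -0.912]
contact_force: [-5.9, 1.7, 6.1]
gripper_width: 0.0318
gripper_force: 58.7
```

```bash
python3 q.py
```

```text
t 6.9 travel mm [ 0.1 -0.  -0.5] rot [0.     0.0006 0.    ] j [ 0.04  0.42 -0.37 -0.43 -0.26  1.07] F [-5.9  1.7  6.1] M tool [-0.594 -1.453 -0.207] w 0.0318 gf 58.7
Ftool [-3.3 -0.3 -8. ] v6 -1.19 j6 1.07 eff6 0.619
spin -0.485
```

Emit:
{"fn": "arm_command", "kwargs": {"moves": [{"travel":[0,0,0.2],"rot":[0,0,0.15],"grip":1},{"travel":[0,0,0.4],"rot":[0,0,0.3],"grip":1},{"travel":[0,0,0.55],"rot":[0,0,0.45],"grip":1}]}}

```text
clock: 7.28
ee_pos: [0.551, -0.1122, 0.2263]
orientation: [-2.584, -0.018, -1.303]
contact_force: [-6.1, 2.2, 6.1]
gripper_width: 0.0319
gripper_force: 58.7
```

```bash
python3 q.py
```

```text
t 7.275 travel mm [ 0.1 -0.  -1.1] rot [ 0.0002  0.0005 -0.    ] j [ 0.04  0.42 -0.36 -0.43 -0.26  0.62] F [-6.1  2.2  6.1] M tool [-1.121 -1.043 -0.172] w 0.0319 gf 58.7
Ftool [-3.6  1.3 -8. ] v6 -1.19 j6 0.621 eff6 0.598
spin -0.035
```

Emit:
{"fn": "arm_command", "kwargs": {"moves": [{"travel":[0,0,0.2],"rot":[0,0,0.15],"grip":1},{"travel":[0,0,0.4],"rot":[0,0,0.3],"grip":1},{"travel":[0,0,0.55],"rot":[0,0,0.45],"grip":1}]}}

```text
clock: 7.65
ee_pos: [0.5513, -0.1121, 0.226]
orientation: [-2.622, 0.215, -1.689]
contact_force: [-6.4, 1.6, 6.5]
gripper_width: 0.0315
gripper_force: 58.8
```

```bash
python3 q.py
```

```text
t 7.65 travel mm [ 0.2  0.  -1.6] rot [0.0004 0.0004 0.    ] j [ 0.04  0.42 -0.36 -0.43 -0.26  0.17] F [-6.4  1.6  6.5] M tool [-1.545 -0.381 -0.467] w 0.0315 gf 58.8
Ftool [-2.2  2.6 -8.6] v6 -1.18 j6 0.173 eff6 0.329
spin 0.413
```

Emit:
{"fn": "arm_command", "kwargs": {"moves": [{"travel":[0,0,0],"rot":[0,0,0],"grip":1}]}}

```text
clock: 7.78
ee_pos: [0.5512, -0.1121, 0.226]
orientation: [-2.622, 0.214, -1.687]
contact_force: [-6.2, 2.5, 6.3]
gripper_width: 0.0321
gripper_force: 58.8
```

```bash
python3 q.py; python3 - <<'E'
from h import *
t=optics.camera("top"); cv2.imwrite("pics/t3.png",cv2.resize(t["color"][110:240,255:385,::-1],(520,520),interpolation=cv2.INTER_CUBIC))
E
```

```text
t 7.775 travel mm [ 0.1 -0.  -1.6] rot [0.0001 0.0005 0.    ] j [ 0.04  0.42 -0.36 -0.43 -0.26  0.18] F [-6.2  2.5  6.3] M tool [-1.435 -0.425  0.002] w 0.0321 gf 58.8
Ftool [-3.   2.7 -8.3] v6 0.03 j6 0.176 eff6 -0.251
spin 0.412
```

View pics/t3.png

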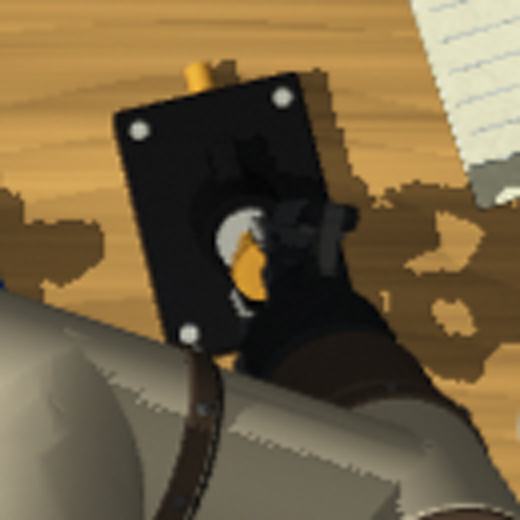

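The top view shows nothing unusual: the fingers still hold the nut at about (250,265), and the stand is unmoved. The torque rose to about 0.47 N m, so the nut has touched. I'll go on in small steps.

Emit:
{"fn": "arm_command", "kwargs": {"moves": [{"travel":[0,0,0.1],"rot":[0,0,0.1],"grip":1}]}}

```text
clock: 7.95
ee_pos: [0.5514, -0.1121, 0.2259]
orientation: [-2.643, 0.262, -1.776]
contact_force: [-7.0, 2.4, 7.2]
gripper_width: 0.0323
gripper_force: 58.8
```

```bash
python3 q.py
```

```text
t 7.95 travel mm [ 0.2  0.  -1.7] rot [0.0005 0.0003 0.    ] j [ 0.04  0.42 -0.36 -0.43 -0.26  0.08] F [-7.   2.4  7.2] M tool [-1.524 -0.163 -0.433] w 0.0323 gf 58.8
Ftool [-2.8  3.2 -9.4] v6 -0.82 j6 0.075 eff6 0.275
spin 0.511
```

Emit:
{"fn": "arm_command", "kwargs": {"moves": [{"travel":[0,0,0],"rot":[0,0,0],"grip":1},{"travel":[0,0,0.1],"rot":[0,0,0.1],"grip":1}], "grip_force": 72}}

```text
clock: 8.2
ee_pos: [0.5514, -0.1121, 0.2259]
orientation: [-2.669, 0.309, -1.868]
contact_force: [-6.6, 1.7, 7.2]
gripper_width: 0.0318
gripper_force: 70.4
```

```bash
python3 q.py
```

```text
t 8.2 travel mm [ 0.2  0.  -1.7] rot [ 0.0005  0.0002 -0.    ] j [ 0.04  0.42 -0.36 -0.43 -0.26 -0.02] F [-6.6  1.7  7.2] M tool [-1.644  0.003 -0.656] w 0.0318 gf 70.4
Ftool [-1.9  2.9 -9.3] v6 -0.81 j6 -0.024 eff6 0.126
spin 0.61
```

Torque has reached about 0.5–0.65 N m, within the locking range. I'm stopping here, releasing and backing off along the stud.

Emit:
{"fn": "arm_command", "kwargs": {"moves": [{"travel":[0,0,0],"rot":[0,0,0],"grip":1},{"travel":[0,0,0],"rot":[0,0,0],"grip":0.5},{"travel":[0,0,0],"rot":[0,0,0],"grip":0},{"travel":[0,0,0],"rot":[0,0,0],"grip":0},{"travel":[0,0,0],"rot":[0,0,0],"grip":0},{"travel":[0,0,0],"rot":[0,0,0],"grip":0},{"travel":[0,0,-15],"rot":[0,0,0],"grip":0},{"travel":[0,0,-40],"rot":[0,0,0],"grip":0},{"travel":[0,0,-70],"rot":[0,0,0],"grip":0},{"travel":[0,0,-100],"rot":[0,0,0],"grip":0}]}}

```text
clock: 9.45
ee_pos: [0.4992, -0.125, 0.3116]
orientation: [-2.668, 0.308, -1.868]
contact_force: [-0.1, -0.6, 0.2]
gripper_width: 0.085
gripper_force: 0.0
```

```bash
python3 q.py; python3 - <<'E'
from h import *
for n,(u,v) in(("scene",(245,225)),("top",(270,115))):
    c=optics.camera(n)["color"]; cv2.imwrite(f"pics/{n}9.png",c[:,:,::-1]); c=c[v:v+100,u:u+100,::-1]; globals()[n]=cv2.resize(c,(400,400),interpolation=cv2.INTER_CUBIC)
cv2.imwrite("pics/a4.png",np.hstack([scene,top]))
for n,(x,y,w,h) in (("top",(380,185,60,55)),("scene",(295,150,55,45))):
    d=cv2.absdiff(cv2.imread(f"pics/{n}0.png"),cv2.imread(f"pics/{n}9.png"))[y:y+h,x:x+w]; print(n,d.mean(),(d.max(2)>60).mean())
E
```

```text
t 9.45 travel mm [-0.2  0.  99.4] rot [-0.0006 -0.0002 -0.    ] j [ 0.03  0.22 -0.43 -0.3  -0.38 -0.15] F [-0.1 -0.6  0.2] M tool [-0.822  0.602 -0.006] w 0.085 gf 0.0
Ftool [ 0.5 -0.3 -0.3] v6 -0.25 j6 -0.153 eff6 0.162
spin 0.611
top 21.828484848484848 0.23575757575757575
scene 6.053737373737373 0.03676767676767677
```

View pics/a4.png

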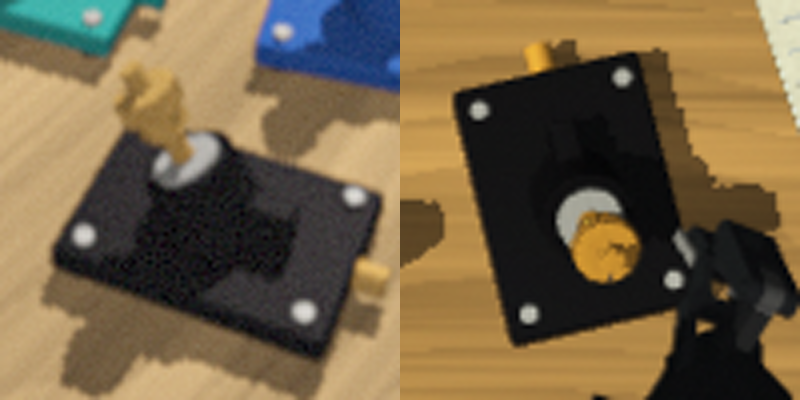

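The nut, at (150,105) in the left half, now sits directly on the hex nut with the stud tip protruding above it. The fingers are clear and the stand is unmoved. The difference near the mug in the top view is most likely the arm's shadow, since no contact force was seen.

Emit:
{"fn": "arm_command", "kwargs": {"moves": [{"travel":[0,0,0],"rot":[0,0,0],"grip":0},{"travel":[0,0,0],"rot":[0,0,0],"grip":0},{"travel":[0,0,0],"rot":[0,0,0],"grip":0}]}}

```text
clock: 9.93
ee_pos: [0.5004, -0.1248, 0.3092]
orientation: [-2.67, 0.308, -1.869]
contact_force: [-0.6, -0.0, -0.7]
gripper_width: 0.0856
gripper_force: 0.0
```

```bash
python3 -c "
from workcell import manip
print(manip.hand_in())"
```

```text
the job is handed in; nothing more can be done
None
```

I screwed the knurled nut down to the hex nut, tightened it to roughly 0.5–0.65 N m (strips above 0.8), let go, and handed the job in; no verdict came back, the clamping force could not be read directly, and I saw no sign that the paddle key or mug had moved.

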